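Shut down the bench suction and unclip its hood

ROBOT

A 7-joint arm with a two-finger parallel gripper is mounted at the origin on the work surface. World frame = base frame: x ahead of the robot, y to its left, z up, the work surface at z = 0. Lengths are in mm, angles in rad, forces in N, time in s.
With the tool pointing down it reaches from about 425 to 950 mm from the base axis. Payload 4.7 kg.
Tool frame: the origin (TCP) lies midway between the tips of the shut fingers; the grasp point (between the pads) lies 19 mm behind it; z points along the fingers, y is the line along which they close (so a half turn about z gives the same grasp; the last joint's range is limited). The gripper opens to 85 mm and grips with 20 to 120 N. Pads are 22 mm wide; open, the fingers measure 114 mm over their backs; the gripper's body (76 mm by 85 mm) begins 54 mm behind the grasp point. The pads swing forward as they close: fully open they stand 13 mm farther back than shut.
Start: joints at [-1.279, 0.469, -0.049, 1.532, 0.024, 1.141, -0.082], TCP at [212.805, 640.596, 231.335] pointing down, gripper open.
Joint ranges: [-2.59, 2.59], [-0.33, 1.99], [-1.39, 1.29], [0.1, 2.45], [-1.04, 4.18], [0.21, 1.99], [-2.66, 2.66]. Speed limits (rad/s): [2.57, 2.57, 3.14, 3.14, 3.14, 3.14, 3.14].

INTERFACE

Orientations are given as a 3x3 rotation matrix whose columns are the frame's x, y, z axes.
In Python, from plant import bot gives the robot as it stands. Calls block until the motion is done:
- bot.move_pose(position, orientation): joint-space move of the TCP to a pose.
- bot.move_linear(position, orientation=None, rate=150, until_force=None): straight line of the TCP; orientation=None keeps the orientation; rate is the mean speed in mm/s. With until_force (N) it stops when the force on the tool has changed by that much, and returns True; else False.
- bot.move_joints(angles): joint-space move.
- bot.gripper_to(opening, squeeze=None): opening from 0.0 (shut) to 1.0 (fully open); squeeze is the grip in N (None keeps the last); returns when the fingers have stopped.
- bot.dwell(seconds).
- bot.inverse_kinematics(position, orientation): joint angles nearest the present ones, or None.
- bot.get_obs(): the state.
- bot.get_image(name): name is "scene" or "top"; returns the picture (400x640x3 uint8, red, green, blue); there is no depth.
- bot.camera_info(name): a dict with "fovy" (degrees; the focal length in pixels is half the picture's height over the tangent of half this angle, whatever the lens; pixels are square), "cx", "cy" (the principal point, pixels), "rvec" (rotation vector, rad) and "tvec" (3), from world to camera coordinates, as OpenCV has them. Camera axes: x right, y down, z forward; pixel columns grow to the right and rows downward; lengths in mm; the calibration is good to about 2 mm. A picture is of the moment at which its call begins. camera_info takes no time and is no camera call.
A pose or a line that the arm cannot do raises bot.MotionError and nothing moves.
- bot.finish_job(): hands the job in; it is judged then, once.
The state is a dict: "clock": time; "joint_positions": joint angles; "qvel": joint speeds; "joint_efforts": joint torques, N m; "ee_pos": TCP position; "orientation": TCP orientation; "force": force on the tool from outside, world axes, zero at the start; "ft_torque": the same for the moment, N m; "grip_width": opening from 0.0 (shut) to 1.0 (fully open); "grip_force": force on a finger pad.
Only numpy, scipy, OpenCV 4.12 (cv2) and the standard library are available. Lean on these libraries where they do the work, as an engineer would, in place of code of your own. Each camera call takes 0.05 s, during which the arm holds its last target. There are 200 camera calls.

TASK

Sanding at the clamp bench is finished: lift the yellow guard flap fully up so that it stays open, flip the red toggle beneath it right over to its other side (off), and lower the guard flap again until it is fully shut. Then press the orange release plate on the suction port down and, while holding it down, push the black hood by its green bar straight off the port; leave it standing flat on the bench with a gap of at least 3 cm between hood and port spigot. Leave the two purple clamps, the glass jar and the white roller where they lie.

Things in the scene. Friction and masses are not known exactly. Their poses are not given: they have to be found in the camera images.
- port: Grey suction port fixed to the bench. Origin on the bench, x away from the robot (yaw up to 0.3 rad either way); the hood comes off along -x. Block x 40 to 120 mm, 124 wide, 42 high (54 beyond x 94). A flat steel spigot, 92 wide, z 7 to 35, reaches from x 40 to x 0 into the hood's sleeve. Port and switch box may swap sides.
- release (a joint): Travel of the orange release plate, m: 0 up, 0.012 fully down, sprung (2 N to start, 5 N fully down). Plate in the port's frame: x 8 to 85 mm, 84 wide, top at z 64 when up. Two teeth 9 mm high at its -x end (x 8 to 18, |y| 29 to 41), just ahead of the hood's bar, hold the hood until the plate is over 6 mm down (8 to 11 is good).
- release_pad (a point): Where to press: on the plate's top at port x 60, y 0, i.e. 34 mm behind (+x of) the bar's centre; moves with the plate. The 58 mm lane between the teeth is open: closed fingertips can press here and slide along the plate towards -x against the bar. Keep the plate down until the bar has gone 24 mm and is past the teeth.
- hood: Loose black plastic hood, 0.3 to 0.5 kg, clipped on the port. Origin on its underside below the bar; axes as the port's, at port x 26 mm, y 0 when on. Sleeve x -34 to +12, 108 wide, 42 high; nozzle ahead to x -106, 150 wide. Slides flat on the bench. It leaves the spigot (gap 0) with its origin at port x -12; a 30 mm gap is x -42.
- hood_bar (a point): Centre of the green bar that bridges the release plate: 12 mm (x) by 108 mm (y) by 18 mm (z 67 to 85 over the bench), on two posts at |y| = 50. Its +x face is the one to push.
- switch: Grey switch box fixed to the bench, 76 (x) x 140 (y) x 46 mm high, walls 5 mm, open on top under the guard, inner floor at z 9. Origin at the centre of its underside; x points away from the robot (yaw up to 0.3 rad either way).
- guard (a joint): Angle of the yellow guard flap, rad: 0 shut, 1.9 fully open (leaning back beyond upright). Hinged along y at the box's far side. No spring, lightly damped: it falls shut from below about 1.4 and open to 1.9 from above about 1.6; a push of 1 to 2 N moves it. Flap 76 x 140 x 5 mm, 90 g.
- guard_hinge (a point): Middle of the guard's hinge axis, in the box's frame x = +36, z = 49.5 mm.
- guard_ear (a point): Top of the guard's side ear: a yellow plate 6 x 32 (y) x 40 mm fixed to the flap's hinge rod at box y 86 to 118, clear of the box, leaning 0.4 rad to the robot when shut, top 16 ahead of the hinge at z 86. Pushing it towards +x, level and 45 past the hinge line, opens the flap; pushing the open flap from behind towards -x shuts it. Fully open its edge is 23 behind the hinge, z 120.
- toggle (a joint): Angle of the red toggle, rad: 0 = on, leaning 0.28 to the box's +y side; 0.56 = off, leaning as far to the -y side. Starts at 0 to 0.06. It stays where it is left; 1 to 3 N at its tip moves it.
- toggle_tip (a point): Tip of the red toggle, 30 mm from its pivot (box frame x = -8, y = 0, z = 12); toggle 18 (x) x 8 (y) mm thick. It swings along the box's y; 65 mm from the pivot to either side wall.
- clamp_low: Lower of two crossed purple spring clamps, 150 mm long along x, 70 wide, 22 high. Origin on its underside near its middle.
- clamp_top: Upper purple clamp, the same, lying across the lower one.
- jar: Glass jar with steel lid, 56 mm across, 75 high. Origin on its underside.
- roller: White plastic roller, 80 mm long, 44 across (axis along y), with a wooden handle to -x, 165 mm long in all. Origin below the roller's middle.

How it is judged:
By the outcome, as a careful person would: the job done as asked, in the order asked, and still so for the second after the job is handed in, with the robot touching nothing.
It also fails if it takes over 45 s, if anything falls off the work surface, if the arm or the gripper's body presses on something with over 40 N, if the wrist force passes 120 N, or if a joint passes its speed limit or range.

## Working session

There is one attempt and no reset: what is moved stays moved. The work goes in short steps, each a Python script; the robot and the scene stay as the last script left them, time stands still between calls to the robot, and variables do not carry over. Pictures are saved under pics/ and viewed, at most 10 in all, crops included, and the job is handed in when it is done.

```bash
mkdir -p pics; ls
python3 - <<'E'
from plant import bot
import cv2
for n in("scene","top"):
    cv2.imwrite(f"pics/{n}0.png",bot.get_image(n)[:,:,::-1]); print(n,bot.camera_info(n))
o=bot.get_obs(); print(o['clock'],o['orientation'],o['ee_pos'])
E
```

```text
pics
plant.py
scene {'fovy': 49.75056357374264, 'cx': 316.7579160257225, 'cy': 195.2313943719716, 'rvec': array([ 2.33956049,  0.9825756 , -0.30553432]), 'tvec': array([-433.13994748, -265.23837866, 1423.05359254])}
top {'fovy': 51.723872699128435, 'cx': 316.8789888986563, 'cy': 202.34030422025194, 'rvec': array([ 2.18513512, -2.2155019 ,  0.10925118]), 'tvec': array([   7.66963336,  609.31300982, 1071.35603326])}
0.1 [[-9.48999594e-01  3.15276860e-01 -5.21825659e-04]
 [ 3.15277291e-01  9.48998193e-01 -1.63048906e-03]
 [-1.88438635e-05 -1.71185324e-03 -9.99998535e-01]] [212.63561263 640.09961107 230.37074228]
```

View pics/scene0.png

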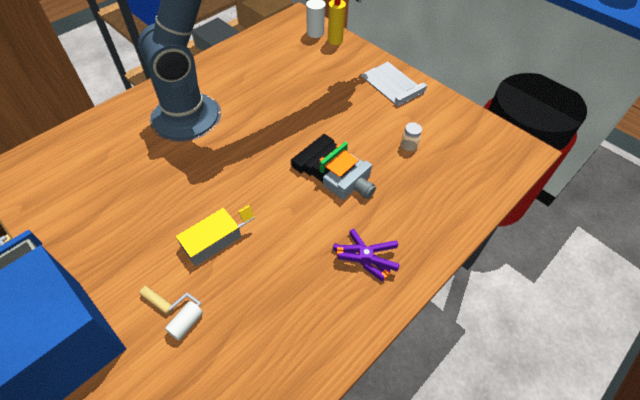

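View pics/top0.png

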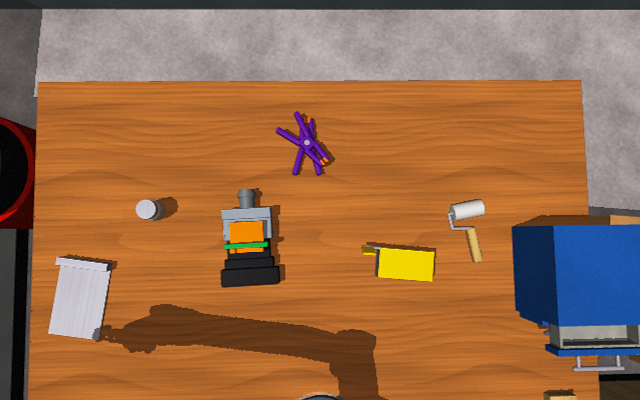

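The top view shows the port at about (246,245), with its green bar at (246,245), and the switch box with its yellow flap at (405,264) and ear at (370,249). The scene view shows the same at (335,165) and (210,235). Next I fit the known shapes to the colour masks in both cameras.

```bash
cat > h.py <<'E'
import numpy as np, cv2
from scipy.optimize import minimize
from plant import bot
CI={n:bot.camera_info(n) for n in("scene","top")}
def proj(n,P):
    c=CI[n]; f=200/np.tan(np.radians(c['fovy']/2))
    K=np.array([[f,0,c['cx']],[0,f,c['cy']],[0,0,1]])
    return cv2.projectPoints(np.asarray(P,float).reshape(-1,3),c['rvec'],c['tvec'],K,None)[0][:,0]
def box(x,y,z): return np.array([[a,b,c] for a in x for b in y for c in z],float)
def w(p,P):
    c,s=np.cos(p[2]),np.sin(p[2]); P=np.atleast_2d(P)
    return np.c_[p[0]+c*P[:,0]-s*P[:,1],p[1]+s*P[:,0]+c*P[:,1],P[:,2]]
def rend(n,p,parts,S=4):
    m=np.zeros((400*S,640*S),np.uint8)
    for q in parts:
        h=cv2.convexHull(((proj(n,w(p,q))+.5)*S*16-8).astype(np.int32)); cv2.fillConvexPoly(m,h,255,shift=4)
    return cv2.resize(m,(640,400),interpolation=cv2.INTER_AREA)/255.
def fit(masks,parts,p0):
    c=lambda p:sum(np.abs(rend(n,p,parts)-m).sum() for n,m in masks.items())
    r=minimize(c,p0,method='Nelder-Mead',options=dict(initial_simplex=[p0]+[np.array(p0)+d for d in np.diag([25,25,.2])],xatol=.05,fatol=.01))
    r=minimize(c,r.x,method='Nelder-Mead',options=dict(initial_simplex=[r.x]+[r.x+d for d in np.diag([6,-6,.08])],xatol=.05,fatol=.01))
    return r.x,r.fun,[round(m.sum()) for m in masks.values()]
def ray(n,uv,z):
    c=CI[n];f=200/np.tan(np.radians(c['fovy']/2)); R=cv2.Rodrigues(c['rvec'])[0]
    C=-R.T@c['tvec']; d=R.T@np.array([(uv[0]-c['cx'])/f,(uv[1]-c['cy'])/f,1]); return C+d*(z-C[2])/d[2]
E
cat > loc.py <<'E'
from h import *
im={n:cv2.imread(f"pics/{n}0.png") for n in CI}
hsv={n:cv2.cvtColor(i,cv2.COLOR_BGR2HSV) for n,i in im.items()}
def mask(n,lo,hi,c,r):
    m=cv2.inRange(hsv[n],lo,hi)/255.; k=np.zeros_like(m); cv2.circle(k,c,r,1,-1); return m*k
bar=[box((-6,6),(-54,54),(67,85))]; 
e=np.array([[36+a*np.cos(.4)-np.sin(.4)*l,y,49.5+l*np.cos(.4)+a*np.sin(.4)] for a in(-3,3) for l in(0,40) for y in(86,118)])
flap=[box((-40,36),(-70,70),(47,52))]
gm={n:mask(n,(45,120,60),(80,255,255),c,60) for n,c in dict(scene=(335,155),top=(246,245)).items()}
ym={n:mask(n,(25,150,90),(34,255,255),c,r) for n,c,r in(("scene",(208,236),33),("top",(407,264),32))}
g0=ray("top",(246,245),76); y0=ray("top",(405,264),50); print(g0,y0)
for sel in(("top",),("scene",),("scene","top")):
    print(sel,"bar",fit({n:gm[n] for n in sel},bar,[g0[0],g0[1],0]),"sw",fit({n:ym[n] for n in sel},flap,[y0[0],y0[1],0]))
for n in CI: # orange check
    om=mask(n,(8,180,120),(17,255,255),dict(scene=(340,160),top=(246,240))[n],35); v,u=np.nonzero(om); print(n,'orange',u.min(),u.max(),v.min(),v.max(),len(u))
E
python3 loc.py
```

```text
[501.6006857  178.62269605  76.        ] [ 445.82146857 -223.79217732   50.        ]
('top',) bar (array([5.01762677e+02, 1.78788281e+02, 4.18550757e-02]), np.float64(36.7921568627451), [202]) sw (array([ 4.47485665e+02, -2.26086752e+02, -1.01281777e-01]), np.float64(86.81176470588235), [1571])
('scene',) bar (array([5.02949434e+02, 1.75180792e+02, 7.02085423e-02]), np.float64(67.69019607843137), [226]) sw (array([ 4.48259495e+02, -2.27277641e+02, -9.53792945e-02]), np.float64(74.97254901960784), [1411])
('scene', 'top') bar (array([5.01928567e+02, 1.78405334e+02, 4.56458345e-02]), np.float64(112.61568627450981), [226, 202]) sw (array([ 4.47749299e+02, -2.26744435e+02, -1.06156663e-01]), np.float64(172.14901960784314), [1411, 1571])
scene orange 320 357 144 176 127
top orange 211 280 206 267 1326
```

```bash
cat >> h.py <<'E'
SW=np.array([447.8,-226.8,-.104]); BAR=np.array([502.,178.4,.047])
PORT=np.r_[w(BAR,[-26,0,0])[0,:2],BAR[2]]
E
python3 - <<'E'
from h import *
out=[]
for n,(a,b) in dict(scene=((300,160),(190,220)),top=((246,240),(400,260))).items():
    i=cv2.imread(f"pics/{n}0.png"); S=6; i=cv2.resize(i,None,fx=S,fy=S,interpolation=cv2.INTER_CUBIC)
    for p,q,c in((PORT,box((40,120),(-62,62),(0,42)),(255,255,0)),(BAR,box((-6,6),(-54,54),(67,85)),(255,0,255)),(BAR,box((-106,-34),(-75,75),(0,42)),(255,255,255)),(PORT,box((8,85),(-42,42),(64,64)),(255,0,0)),(SW,box((-38,38),(-70,70),(0,46)),(0,0,255)),(SW,np.array([[36,86,49.5],[36,118,49.5],[20,86,86],[20,118,86]]),(255,0,0))):
        h=cv2.convexHull(((proj(n,w(p,q))+.5)*S).astype(np.int32)); cv2.polylines(i,[h],True,c,1)
    for (u,v) in (a,b):
        if (u,v)==(300,160): u,v=335,165
        if (u,v)==(190,220): u,v=215,235
        out.append(i[(v-48)*S:(v+48)*S,(u-60)*S:(u+60)*S])
m=np.vstack([np.hstack(out[:2]),np.hstack(out[2:])]); m=cv2.resize(m,(750,600),interpolation=cv2.INTER_AREA); cv2.imwrite("pics/ov.png",m)
E
```

```text
(no output)
```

View pics/ov.png

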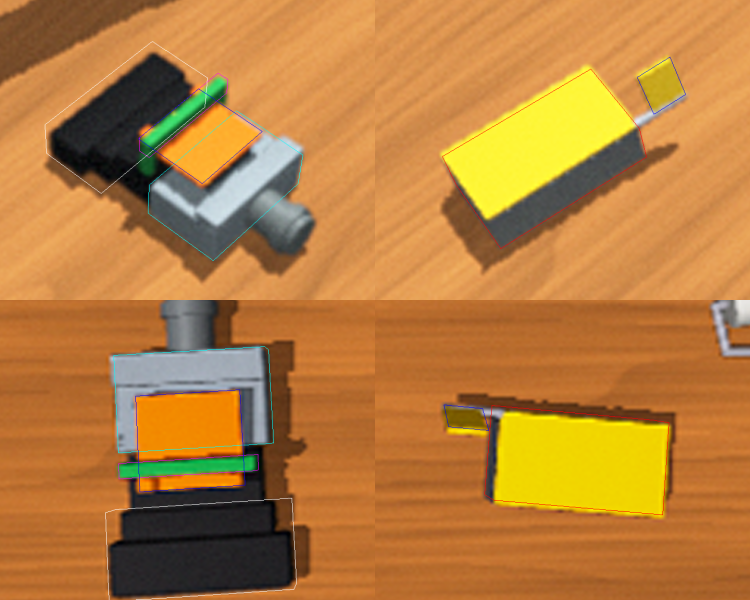

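The overlays match in both views: port block, bar and plate on the left, box and ear on the right. Next: open the flap.

```bash
cat >> h.py <<'E'
def R(p,axis):  # tool down, tool y along frame axis 'x' or 'y'; sign nearest the present joints
    a=p[2]+(np.pi/2 if axis=='y' else 0)
    y=np.array([np.cos(a),np.sin(a),0]); z=np.array([0,0,-1.])
    return [np.c_[np.cross(s*y,z),s*y,z] for s in(1,-1)]
def best(pos,p,axis):
    q0=bot.get_obs()['joint_positions']; c=[(np.abs(np.array(q)-q0).max(),i) for i,r in enumerate(R(p,axis)) if (q:=bot.inverse_kinematics(pos,r)) is not None]
    return R(p,axis)[min(c)[1]]
def at(p,x,y,z): return w(p,[x,y,z])[0]
def snap(n):
    cv2.imwrite(f"pics/{n}.png",np.vstack([bot.get_image(k)[a:a+280,b:b+560,::-1] for k,a,b in(("scene",60,40),("top",100,80))]))
def st(t=''):
    o=bot.get_obs(); print(t,round(o['clock'],2),np.round(o['ee_pos'],1),'F',np.round(o['force'],1)); return o
E
python3 - <<'E'
from h import *
bot.gripper_to(0.0)
P=at(SW,-20,104,200); r=best(P,SW,'x'); print(bot.inverse_kinematics(P,r))
bot.move_pose(P,r); st('above')
bot.move_linear(at(SW,-20,104,64)); o=st('down'); print(o['grip_width'])
bot.move_linear(at(SW,81,104,64),rate=100); st('pushed')
bot.move_linear(at(SW,81,104,180)); bot.dwell(.3); st('up')
bot.move_linear(at(SW,-60,104,180),rate=250)
snap("open")
E
```

```text
[-0.61227487  0.18116389  0.90305614  2.10606235 -0.17739346  0.93018662
  0.28548751]
above 3.67 [ 439.2 -120.5  200. ] F [ 0.4 -0.2 -0.6]
down 4.72 [ 439.3 -121.5   64.5] F [ 0.   0.6 -0.6]
-0.0011578447078400016
pushed 5.88 [ 538.5 -131.8   63.9] F [-1.3  0.3  0.3]
up 7.11 [ 538.9 -131.8  179.4] F [ 0.2  0.4 -0.3]
```

View pics/open.png

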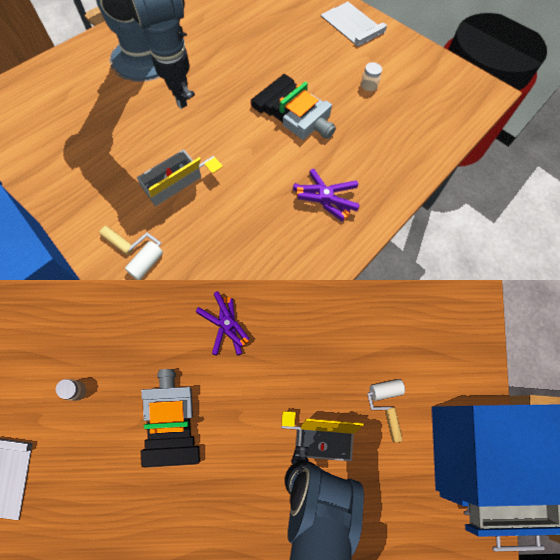

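The flap stands open: it shows edge-on, with the ear flat at crop (290,420) in the top view. The red toggle shows in the box at about (323,447). Next: flip it.

Run:
```python
from h import *
r=best(at(SW,-8,42,180),SW,'x')
bot.move_linear(at(SW,-8,42,180),r); bot.move_linear(at(SW,-8,42,60)); 
print(bot.move_linear(at(SW,-8,42,31),rate=80,until_force=10)); st('in')
print(bot.move_linear(at(SW,-8,5,31),rate=50,until_force=18)); o=st('pushed'); 
c,s=np.cos(SW[2]),np.sin(SW[2]); d=o['ee_pos'][:2]-SW[:2]; print('box xy',c*d[0]+s*d[1],-s*d[0]+c*d[1])
bot.move_linear(at(SW,-8,25,31),rate=80); bot.move_linear(at(SW,-8,25,180),rate=250); bot.move_linear(at(SW,-75,60,200),rate=250)
t=bot.get_image("top"); a=bot.get_image("scene")
f=lambda i,u,v:cv2.resize(i[v-25:v+25,u-35:u+35,::-1],(560,400)[:2],interpolation=cv2.INTER_CUBIC)
cv2.imwrite("pics/tog.png",np.vstack([cv2.resize(f(t,405,264),(420,300)),cv2.resize(f(a,210,235),(420,300))]))
for nm,l in(('on',8.3),('off',-8.3)): print(nm,proj("top",at(SW,-8,l,41)),proj("scene",at(SW,-8,l,41)))
b=t.astype(int); v,u=np.nonzero((b[:,:,0]>110)&(b[:,:,1]<70)&(b[:,:,2]<70)); k=(abs(u-405)<35)&(abs(v-264)<30); print('red',u[k].mean(),v[k].mean(),k.sum())
b=cv2.imread("pics/top0.png")
```

```text
False
in 10.07 [ 444.  -184.3   30.8] F [ 0.3 -1.2 -0.6]
False
pushed 10.97 [ 440.9 -217.2   31. ] F [1.  9.7 6.5]
box xy -7.874824079748435 8.810668094901342
on [[401.88291461 265.75689202]] [[209.40895996 229.31582583]]
off [[408.23759514 266.31702796]] [[203.76938226 232.72858916]]
red 421.08196721311475 268.72677595628414 183
```

View pics/tog.png

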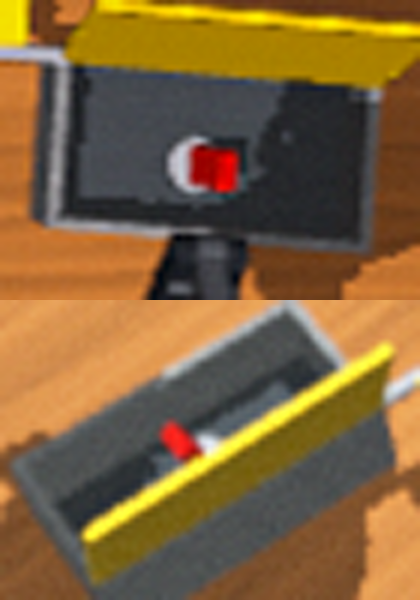

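The toggle tip is at about (408,267) in the top view, against (408.2,266.3) predicted for off, so it is fully over. The stall at the stop with 9.7 N fits that. Now I shut the flap and then do the hood approach.

Run:
```python
from h import *
bot.move_linear(at(SW,100,0,200),rate=250); bot.move_linear(at(SW,100,0,95),rate=200); st('behind')
bot.move_linear(at(SW,5,0,95),rate=90); st('pushed')
bot.move_linear(at(SW,-50,0,200),rate=200); st()
r=best(at(PORT,60,0,180),PORT,'y'); bot.move_pose(at(PORT,60,0,180),r)
st('over pad'); snap("shut")
```

```text
behind 14.25 [ 547.6 -237.5   96.2] F [-0.4 -0.4  0. ]
pushed 15.46 [ 453.4 -227.4   95.1] F [-0.6 -0.1  0.1]
 16.2 [ 398.4 -221.1  199.7] F [ 0.6 -0.5 -0. ]
over pad 17.77 [536.2 178.2 180. ] F [-0.1 -0.8  0.7]
```

View pics/shut.png

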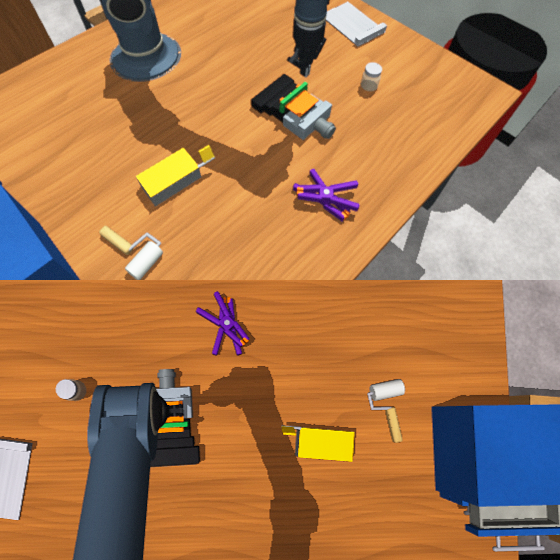

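The flap lies shut again: yellow at crop (326,445) with the ear leaning as at the start. The gripper is over the plate. Next: press.

Run:
```python
from h import *
bot.move_linear(at(PORT,60,0,72),rate=150); st('near')
bot.move_linear(at(PORT,60,0,54),rate=40); bot.dwell(.2); o=st('pressed')
if 52.5<o['ee_pos'][2]<56 and 2.5<o['force'][2]<15:
    bot.move_linear(at(PORT,34,0,54),rate=50); st('24ish')
    print(bot.move_linear(at(PORT,-40,0,54),rate=50,until_force=40)); st('off')
    bot.move_linear(at(PORT,-30,0,54),rate=80); bot.move_linear(at(PORT,-30,0,200),rate=200)
    bot.move_pose(at(PORT,60,-230,230),bot.get_obs()['orientation']); bot.dwell(.2); snap("hood"); st()
    cv2.imwrite("pics/top1.png",bot.get_image("top")[:,:,::-1]); cv2.imwrite("pics/scene1.png",bot.get_image("scene")[:,:,::-1])
```

```text
near 18.73 [536.7 179.9  72.7] F [ 0.4 -0.3 -0.6]
pressed 19.53 [536.8 180.3  54.5] F [4.  0.8 4.1]
24ish 20.2 [509.6 178.4  54.1] F [ 3.3 -0.2  6.1]
False
off 21.83 [436.  175.3  54. ] F [4.4 1.3 4. ]
 24.27 [546.7 -48.4 229.9] F [ 0.5 -0.8  1. ]
```

View pics/hood.png

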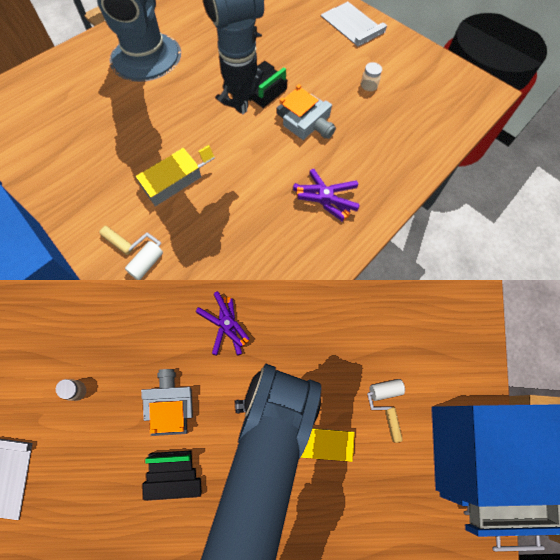

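The hood is off the port, with the bar at crop (168,457) and the plate back up at (168,417). The flap is shut. I'll measure the gap.

Run:
```python
from h import *
i=cv2.imread("pics/top1.png"); h=cv2.cvtColor(i,cv2.COLOR_BGR2HSV); m=cv2.inRange(h,(45,120,60),(80,255,255))/255.
k=np.zeros_like(m); cv2.circle(k,(248,277),60,1,-1)
g0=ray("top",(248,277),76); x,f,n=fit({"top":m*k},[box((-6,6),(-54,54),(67,85))],[g0[0],g0[1],0.05]); print(x,f,n)
d=x[:2]-PORT[:2]; c,s=np.cos(PORT[2]),np.sin(PORT[2]); X=c*d[0]+s*d[1]; print('port x',X,'y',-s*d[0]+c*d[1],'gap',-12-X)
```

```text
[4.17744265e+02 1.75792089e+02 4.53030018e-02] 34.49411764705882 [236]
port x -58.28521829633546 y 1.3535309785324938 gap 46.28521829633546
```

The gap is 46 mm, the hood is straight and everything else is untouched.

```bash
python3 -c "
from plant import bot
print(bot.finish_job())"
```

```text
the job is handed in; nothing more can be done
None
```

The job is handed in: the toggle is off, the guard is shut, and the hood stands straight off the port with a measured gap of about 46 mm; the clamps, jar and roller were left where they lay.

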